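# Unclamp a phone and show it to the inspection camera

### The arm

A 6-joint arm with a two-finger parallel gripper is mounted at the origin on a cart in front of the work surface, level with it; the furniture and walls round the work are solid. World frame = base frame: x ahead of the robot, y to its left, z up, the work surface at z = 0. Lengths are in m, angles in rad, forces in N, time in s.
With the tool pointing down it reaches from about 0.375 to 0.975 m from the base axis. Payload 3.8 kg.
Tool frame: the origin (TCP) lies between the finger pads; the fingertips stand 17 mm ahead of it and the grasp point (between the pads) lies 2 mm behind it; z points along the fingers, y is the line along which they close (so a half turn about z gives the same grasp; the last joint's range is limited). The gripper opens to 85 mm and grips with 20 to 120 N. Pads are 22 mm wide; open, the fingers measure 114 mm over their backs; the gripper's body (76 mm by 85 mm) begins 54 mm behind the grasp point. The pads swing forward as they close: fully open they stand 13 mm farther back than shut.
Start: joints at [-1.202, 0.264, 1.604, -0, 1.274, -0.037], TCP at [0.266, -0.62, 0.248] pointing down, gripper open.
Joint ranges: [-2.63, 2.63], [-0.94, 2.18], [0.31, 2.57], [-1.31, 4.45], [0, 2.66], [-2.55, 2.55]. Speed limits (rad/s): [2.57, 2.57, 3.14, 3.14, 3.14, 3.14].

### API

Orientations are given as a rotation vector (axis times angle).
In Python, from workcell import bot gives the robot as it stands.
- The arm moves only by the tool play_rows, never from a script. Its argument "steps" is one flat list of numbers, 4 for each row, row after row: the shift along the tool's x, y, z in m, then the turn about the tool's z in rad. A call has 1 to 10 rows; each row is the pose to reach, as a shift and turn from the pose commanded when the call began, along the tool's axes at that moment; what a row does not reach only later rows make up. A row lasts 1/8 s, in which the tool goes at most 62.5 mm and 10.7 degrees, less where a joint would pass 70% of its speed; a pose out of reach is approached as far as the arm can. A call with a gripper value outside its range is refused whole. "jaw" is the closure in counts, from 0 (fully open) to 255 (shut), set as the call begins (left out, the last holds). The fingers move at their own pace and stop on an object; "grip_force" is the grip in N (left out, the last holds). Time passes only in rows, so rows that repeat a pose let the fingers close. It gives the time, the measured TCP pose, the force, the opening and the grip force at its end, in the units of the state.
- bot.read_state(): the state, without advancing time (a new reading comes with each control period).
- bot.read_camera(name): name is "side" or "top"; returns a dict with "pixels" (420x560x3 uint8, blue, green, red), "mtx" (3x3 intrinsics, pixels), "R" (3x3) and "t" (3): a world point X has camera coordinates R X + t. Camera axes: x right, y down, z forward; pixel columns grow to the right and rows downward; lengths in m; the calibration is good to about 2 mm. A picture is of the moment at which its call begins. There is no depth.
- bot.finish_job(): hands the job in; it is judged then, once.
The state is a dict: "time": time; "q": joint angles; "joint_vel": joint speeds; "joint_torque": joint torques, N m; "tool_pos": TCP position; "tcp_rot": TCP orientation; "wrist_force": force on the tool from outside, world axes, zero at the start; "torque": the same for the moment, N m; "width": opening from 0.0 (shut) to 1.0 (fully open); "grip_force": force on a finger pad.
Only numpy, scipy, OpenCV 4.12 (cv2) and the standard library are available. Lean on these libraries where they do the work, as an engineer would, in place of code of your own. Each camera call takes 0.05 s, during which the arm holds its last target. There are 200 camera calls.

### The job

Turn the clamp knob on the service nest anticlockwise until it reaches its end stop, then lift the phone out of the nest and hold it up, still, at the inspection camera: centred on the line of sight with its face 20 cm from the lens, the face that looks away from the robot turned squarely to the lens, long edges level. Finish while still holding it there; do not put it down or let go, and leave the loose things on the bench where they lie.

Things in the scene. Friction and masses are not known exactly. Their poses are not given: they have to be found in the camera images.
- nest: Fixed nest: aluminium plate 90x230x12 mm; two black cheeks (12 mm thick, tops 30 mm above the bench) form a slot 10.5 mm wide, 124 long, floor 12 mm above the bench, along its y. Origin: on the bench under the slot's middle; z up, x across the slot, roughly away from the robot. Low end blocks at y = +-75 mm; a post at y = +105 mm (left end seen from the robot) carries the clamp knob.
- clamp (a joint): Angle of the clamp knob about its upright post, rad. 0: its arm lies along the slot over the phone's top edge and locks it in. Grows anticlockwise seen from above to the end stop at 1.4, the arm then swung clear, away from the robot. Stays where it is left (friction about 0.05 N m). Starts at 0 to 0.2.
- clamp_grip (a point): Point on the knob's axis, 110 mm above the bench, where to grip. The knob is an upright black bar 12 mm thick, 40 long, 90 to 117 mm above the bench, on a 34 mm disc; the steel arm (20 mm wide, 62 mm from the axis to its tip, top 89 mm above the bench) lies under it along the bar. Turns with the knob: x across the 12 mm, y along the bar (arm to -y), z up; at joint 0 its axes are the nest's.
- phone: Phone 67x138x9 mm, 0.10 to 0.18 kg, on a long edge in the slot, top edge 79 mm above the bench, upper 49 mm free; may lean a little. Pinch its faces from above. Origin: middle of the dark face towards the robot. As it stands: x DOWN along the 67 mm width, y along the length (the nest's y), z through the thickness, out of the silver face that looks away from the robot (to be shown).
- phone_centre (a point): Middle of the phone, 4 mm along phone's z from its origin; axes as phone.
- phone_sight (a point): Imaginary point 200 mm straight out from the phone's centre on the side of the face to be shown; it should come to lie at the lens.
- lens (a point): Centre of the front glass of the inspection camera: grey box 60x50x50 mm with a 42 mm lens barrel, about 325 mm above the bench on a fixed stand (18 mm column, base 120x130 mm) at the back. It looks along this frame's -x, which comes towards the robot and 0.44 rad (25 degrees) below the horizontal; y is level, z its own up.
- focus (a point): Point in the air on the line of sight, 200 mm from the lens, about 240 mm above the bench, where the phone's centre belongs; axes as lens. The phone is shown right when its z axis equals this frame's x axis and its y axis this frame's y axis.
- tweezers: Curved tweezers lying loose on the bench, 15 x 118 x 17 mm; bystander, leave alone. Origin: centre of the underside.
- eraser: White eraser lying loose on the bench, 17 x 50 x 10 mm; bystander, leave alone. Origin: centre of the underside.
- tape: Roll of orange tape lying loose on the bench, 52 mm diameter, 10 mm high; bystander, leave alone. Origin: centre of the underside.

How it is judged:
By the outcome, as a careful person would: the job done as asked, in the order asked, and still so for the second after the job is handed in, while the arm keeps its last pose, push and grip.
It also fails if it takes over 42 s, if anything falls off the work surface, if the arm or the gripper's body presses on something with over 40 N, if the wrist force passes 120 N, or if a joint passes its speed limit or range.

## Working session

There is one attempt and no reset: what is moved stays moved. The work goes in short steps, Python scripts to look and compute and a tool call to move; the robot and the scene stay as the last step left them, time stands still between calls to the robot, and variables do not carry over. Pictures are saved under pics/ and viewed, at most 10 in all, crops included, and the job is handed in when it is done.

Besides the shell and the picture viewer there is one more tool, called in YAML: its name, and indented under it one key for each argument. play_rows: Moves the arm, as the interface text tells. Its arguments: {"type":"object","properties":{"steps":{"type":"array"},"jaw":{"type":"number"},"grip_force":{"type":"number"}},"required":["steps"]}

```bash
ls; mkdir -p pics
python3 - <<'E'
from workcell import bot
import cv2,numpy as np
for n in("side","top"):
    c=bot.read_camera(n); cv2.imwrite(f"pics/{n}0.png",c["pixels"])
    print(n,c["mtx"].tolist(),(-c["R"].T@c["t"]).round(3),c["R"].round(3).tolist())
    np.savez(f"{n}.npz",mtx=c["mtx"],R=c["R"],t=c["t"])
print(bot.read_state())
E
```

```text
pics
side [[512.5071274603234, 0.0, 278.33489505046464], [0.0, 512.5071274603234, 207.44293927357313], [0.0, 0.0, 1.0]] [0.193 0.832 0.824] [[-0.927, -0.374, -0.01], [-0.205, 0.531, -0.822], [0.313, -0.76, -0.569]]
top [[389.53065549445535, 0.0, 282.2315440294538], [0.0, 389.53065549445535, 211.39039661575424], [0.0, 0.0, 1.0]] [ 0.507 -0.029  1.224] [[-0.022, -1.0, 0.003], [-0.998, 0.022, -0.056], [0.056, -0.004, -0.998]]
{'time': 0.1, 'q': array([-1.20194564e+00,  2.64707385e-01,  1.60527941e+00,  8.82681281e-06,
        1.27369881e+00, -3.68809954e-02]), 'joint_vel': array([ 0.00136364, -0.00052025, -0.00371488, -0.0009577 ,  0.00026519,
       -0.00058281]), 'joint_torque': array([ 6.74185994e-04, -5.16708791e+01, -3.68589985e+01, -8.85264308e-05,
        6.26999405e-03,  5.92209418e-06]), 'tool_pos': array([ 0.26619644, -0.61959182,  0.2470439 ]), 'tcp_rot': array([-3.07514619e+00, -6.32539214e-01,  5.29769511e-04]), 'wrist_force': array([-0.52680451,  1.37042934,  0.6655251 ]), 'torque': array([-1.41773453e-02,  1.50997085e-02, -5.88336988e-05]), 'grip_force': 0.0, 'width': 1.0080794983719308}
```

View pics/side0.png

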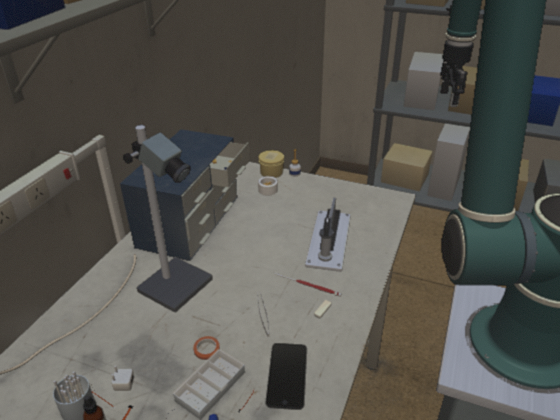

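View pics/top0.png

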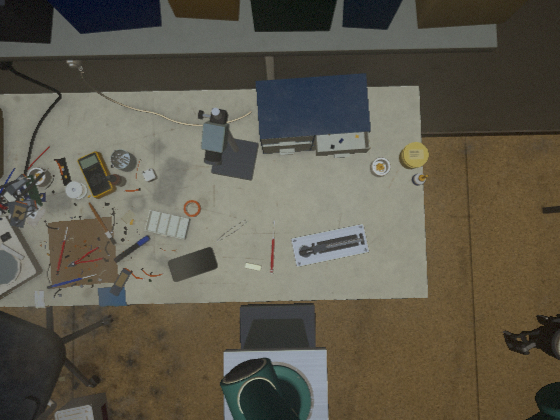

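The side view shows the nest at about (328,238), with the knob at (326,240), and the inspection camera at (165,157). In the top view the nest is at (330,245), with the knob near (305,250), and the camera at (215,140). I'll enlarge crops of both.

Run:
```python
import cv2,numpy as np
s=cv2.imread("pics/side0.png");t=cv2.imread("pics/top0.png")
def crop(i,x,y,w,h,k):
    return cv2.resize(i[y:y+h,x:x+w],None,fx=k,fy=k,interpolation=cv2.INTER_CUBIC)
# side: nest 300..360 x 190..275 ; cam 115..195 x 120..190(+)
a=crop(s,295,190,65,85,6); b=crop(s,120,120,80,85,5)
im=np.zeros((600,800,3),np.uint8); im[:a.shape[0],:a.shape[1]]=a; im[:b.shape[0],400:400+b.shape[1]]=b
im=cv2.convertScaleAbs(im,alpha=1.5); cv2.imwrite("pics/c1.png",im)
a=crop(t,285,220,90,50,8); b=crop(t,190,100,75,85,3)
im=np.zeros((600,800,3),np.uint8); im[:a.shape[0],:a.shape[1]]=a; b=b[:200]; im[400:600,0:b.shape[1]]=b
im=cv2.convertScaleAbs(im,alpha=1.5); cv2.imwrite("pics/c2.png",im)
```

```text
(no output)
```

View pics/c1.png

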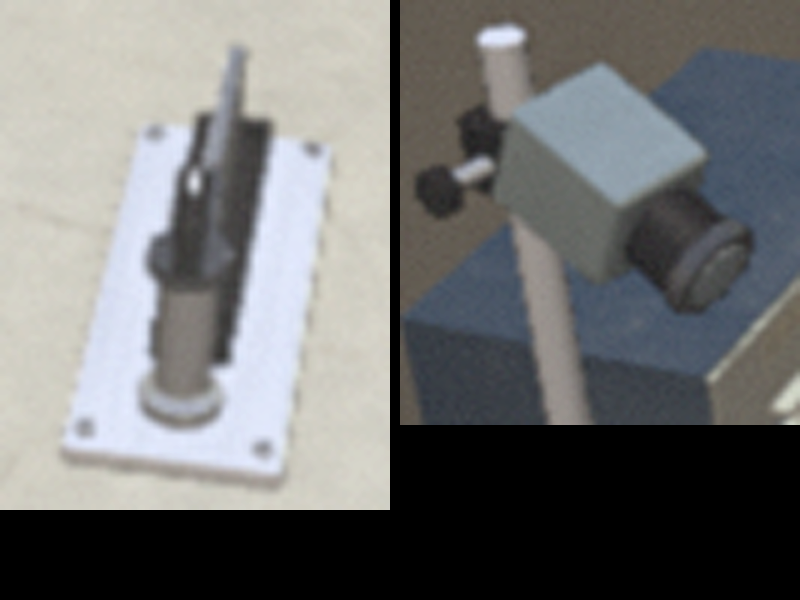

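View pics/c2.png

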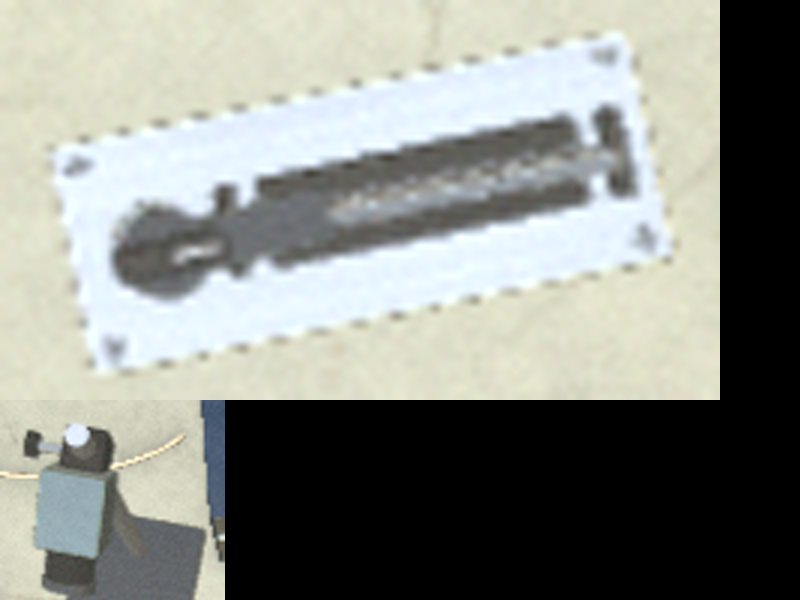

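Top crop: plate corners at (52,152), (627,35), (672,258) and (97,372). The phone's top edge runs from (330,210) to (625,155). The knob disc is at about (165,250) and the bar points along the arm. I'll enlarge the inspection camera from the top once.

```bash
python3 - <<'E'
import cv2
t=cv2.imread("pics/top0.png")
b=cv2.resize(t[102:172,188:248],None,fx=8,fy=8,interpolation=cv2.INTER_CUBIC)
cv2.imwrite("pics/c3.png",cv2.convertScaleAbs(b,alpha=1.6))
E
cat > h.py <<'E'
import numpy as np
from scipy.optimize import least_squares
from scipy.spatial.transform import Rotation as Ro
C={n:dict(np.load(n+".npz")) for n in("side","top")}
def proj(n,X):
    c=C[n]; p=(c["R"]@np.atleast_2d(X).T).T+c["t"]; p=p@c["mtx"].T; return p[:,:2]/p[:,2:]
def px(p,k,ox,oy): return (np.array(p,float)+.5)/k-.5+[ox,oy]
def onz(n,p,z):
    c=C[n]; d=c["R"].T@np.linalg.solve(c["mtx"],[p[0],p[1],1]); o=-c["R"].T@c["t"]
    return o+d*(z-o[2])/d[2]
E
python3 - <<'E'
from h import *
tp=px([(52,152),(627,35),(672,258),(97,372)],8,285,220)
sp=px([(143,127),(330,150),(283,472),(65,450)],6,295,190)
# corners nest frame: +x away, +y left
L=np.array([(.045,.115),(.045,-.115),(-.045,-.115),(-.045,.115)])
sL=L[[1,2,3,0]]
def W(v,l,z=.012):
    c,s=np.cos(v[2]),np.sin(v[2]); return np.c_[v[0]+c*l[:,0]-s*l[:,1],v[1]+s*l[:,0]+c*l[:,1],np.full(len(l),z)]
for use in("t","s","ts"):
    def f(v):
        r=[]
        if "t" in use:r.append(proj("top",W(v,L))-tp)
        if "s" in use:r.append(proj("side",W(v,sL[[0,1,2,3]]))-px([(143,127),(330,150),(283,465),(65,447)],6,295,190)[[0,1,2,3]] if 0 else proj("side",W(v,L[[2,1,0,3]]))*0)
        return np.concatenate(r).ravel()
    if use=="t":
        r=least_squares(f,[.45,-.15,0.]);print(r.x,np.abs(r.fun).max())
v=r.x
for p,k in zip(sp,range(4)): print(onz("side",p,.012))
print(W(v,L))
for nm,p,z in [("phone a",(330,210),.079),("phone b",(627,155),.079),("armtip?",(325,212),.089),("disc",(162,250),.09),("barend",(115,258),.117),("barend2",(228,245),.117)]:
    X=onz("top",px(p,8,285,220),z); d=X[:2]-v[:2];c,s=np.cos(v[2]),np.sin(v[2]); print(nm,X.round(4),"nest",(c*d[0]+s*d[1]).round(4),(-s*d[0]+c*d[1]).round(4))
for nm,p,z in [("phone far top",(238,47),.079)]:
    X=onz("side",px(p,6,295,190),z); d=X[:2]-v[:2];c,s=np.cos(v[2]),np.sin(v[2]); print(nm,X.round(4),"nest",(c*d[0]+s*d[1]).round(4),(-s*d[0]+c*d[1]).round(4))
E
```

```text
[ 0.46668324 -0.179385    0.17446677] 0.6161822769525429
[ 0.53084157 -0.27798059  0.012     ]
[ 0.44608256 -0.29127002  0.012     ]
[ 0.40469256 -0.07222116  0.012     ]
[ 0.48934149 -0.05335293  0.012     ]
[[ 0.49103806 -0.05831955  0.012     ]
 [ 0.53096216 -0.28482798  0.012     ]
 [ 0.44232843 -0.30045045  0.012     ]
 [ 0.40240433 -0.07394202  0.012     ]]
phone a [ 0.467  -0.1592  0.079 ] nest 0.0038 0.0199
phone b [ 0.4846 -0.2686  0.079 ] nest 0.0022 -0.091
armtip? [ 0.4666 -0.1562  0.089 ] nest 0.004 0.0229
disc [ 0.4543 -0.0966  0.09  ] nest 0.0022 0.0837
barend [ 0.4531 -0.0783  0.117 ] nest 0.0042 0.1019
barend2 [ 0.4568 -0.1184  0.117 ] nest 0.0008 0.0618
phone far top [ 0.4834 -0.2593  0.079 ] nest 0.0026 -0.0816
```

View pics/c3.png

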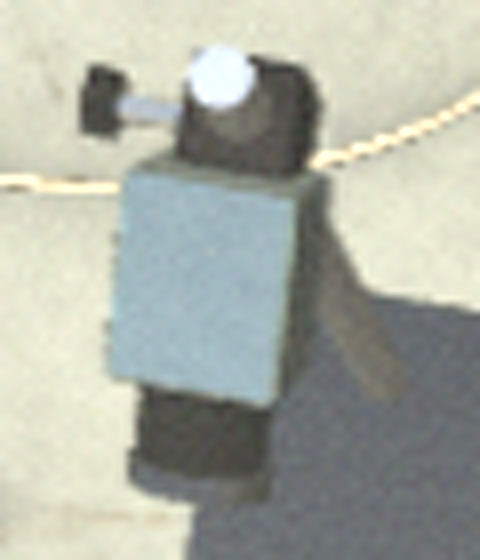

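Inspection-camera box, top faces:
- **Top crop:** A(125,170), B(300,188), C(272,403), D(108,378), with the barrel front rim at about (200,488).
- **Side crop:** A(514,113), B(600,65), C(706,157), D(612,200), with the glass at (722,270).

The nest plate is off-centre. The disc and phone end both say the origin lies 21 mm towards -y from the plate centre.

Run:
```python
from h import *
tb=px([(125,170),(300,188),(272,403),(108,378),(199,487)],8,188,102)
sb=px([(114,113),(200,65),(306,157),(212,200),(200,283),(322,270)],5,120,120)
p=np.deg2rad(25.2)
def frame(yaw,p=.44):
    x=np.array([np.cos(yaw)*np.cos(p),np.sin(yaw)*np.cos(p),np.sin(p)]); y=np.array([-np.sin(yaw),np.cos(yaw),0]); return np.c_[x,y,np.cross(x,y)]
K=np.array([(30,25,25),(30,-25,25),(-30,-25,25),(-30,25,25),(-30,25,-25)])/1e3
def pts(v):
    M=frame(v[3]); return v[:3]+K@M.T, v[:3]-M[:,0]*v[4]
for w in((1,1),(1,0),(0,1)):
    def f(v):
        P,l=pts(v)
        return np.r_[w[0]*(proj("top",np.vstack([P[:4],l]))-tb).ravel(),w[1]*(proj("side",np.vstack([P,l]))-sb).ravel()]
    r=least_squares(f,[.72,.15,.34,0,.07]); l=pts(r.x)[1]; print(w,r.x.round(4),"lens",l.round(4),"focus",(l-.2*frame(r.x[3])[:,0]).round(4),np.abs(r.fun).max().round(2))
# joint nest fit; v=x,y,yaw (origin), plate y offset; plus side shift
tp=px([(52,152),(627,35),(672,258),(97,372)],8,285,220)
sp=px([(143,127),(330,150),(283,468),(65,448)],6,295,190)
L=np.array([(.045,.115,.012),(.045,-.115,.012),(-.045,-.115,.012),(-.045,.115,.012)])
Q=np.array([(0,.105,.09),(0,-.069,.079)])
tq=px([(165,250),(627,155)],8,285,220); sq=px([(190,255),(238,47)],6,295,190)
def W(v,l): return np.r_[v[:2],0]+l@Ro.from_euler("z",v[2]).as_matrix().T
for w in((1,1),(1,0),(0,1)):
    def f(v):
        PL=np.vstack([L+[0,v[3],0],Q])
        return np.r_[w[0]*(proj("top",W(v,PL))-np.vstack([tp,tq])).ravel(),w[1]*(proj("side",W(v,PL[[1,2,3,0,4,5]]))-np.vstack([sp,sq])).ravel()]
    r=least_squares(f,[.47,-.2,.17,.02]);v=r.x
    print(w,v.round(4),np.abs(r.fun).max().round(2),"knob",W(v,np.array([[0,.105,.11]])).round(4))
```

```text
(1, 1) [ 0.7331  0.1157  0.3503 -0.1984  0.0635] lens [0.6768 0.127  0.3233] focus [0.4994 0.1627 0.2381] 2.3
(1, 0) [ 0.7388  0.1201  0.324  -0.1891  0.0661] lens [0.68   0.1313 0.2958] focus [0.5023 0.1653 0.2107] 0.93
(0, 1) [ 0.7867  0.045   0.3041 -0.2035  0.069 ] lens [0.7255 0.0576 0.2747] focus [0.5483 0.0941 0.1895] 1.49
(1, 1) [ 0.472  -0.1992  0.1799  0.0218] 1.61 knob [[ 0.4533 -0.0959  0.11  ]]
(1, 0) [ 0.4713 -0.2011  0.1749  0.0222] 0.72 knob [[ 0.453  -0.0977  0.11  ]]
(0, 1) [ 0.4721 -0.1956  0.1844  0.0204] 1.24 knob [[ 0.4528 -0.0924  0.11  ]]
```

```bash
cat >> h.py <<'E'
def go(pos,yaw=None,R=None):
    from workcell import bot
    s=bot.read_state(); M=Ro.from_rotvec(s["tcp_rot"]).as_matrix()
    d=M.T@(np.array(pos)-s["tool_pos"]); cur=np.arctan2(M[1,0],M[0,0])
    print("t",round(s["time"],2),"pos",s["tool_pos"].round(4),"q",s["q"].round(3),"yaw",cur.round(3),"tilt z",M[:,2].round(3))
    print("shift",d.round(4),"turn",None if yaw is None else round(cur-yaw,3),"w",s["width"],"grip",s["grip_force"],"F",s["wrist_force"].round(1))
E
python3 -c "
from h import *
go((.4533,-.0965,.20),1.77)"
```

```text
t 0.1 pos [ 0.2662 -0.6196  0.247 ] q [-1.202  0.265  1.605  0.     1.274 -0.037] yaw 0.406 tilt z [-0.001  0.002 -1.   ]
shift [ 0.3784 -0.4067  0.0479] turn -1.364 w 1.0080794983719308 grip 0.0 F [-0.5  1.4  0.7]
```

play_rows:
  steps: [0.378,-0.407,0,-1.364,0.378,-0.407,0,-1.364,0.378,-0.407,0,-1.364,0.378,-0.407,0,-1.364,0.378,-0.407,0,-1.364,0.378,-0.407,0,-1.364,0.378,-0.407,0.02,-1.364,0.378,-0.407,0.04,-1.364,0.378,-0.407,0.047,-1.364,0.378,-0.407,0.047,-1.364]
  jaw: 130
  grip_force: 30

```text
time: 1.35
tool_pos: [0.452, -0.093, 0.1988]
tcp_rot: [-1.979, -2.434, 0.002]
wrist_force: [-0.4, 0.0, -0.4]
width: 0.489
grip_force: 0.0
```

Run:
```python
from h import *
import cv2
from workcell import bot
go((.4533,-.0965,.113),1.77)
s=cv2.resize(bot.read_camera("side")["pixels"][150:280,280:380],None,fx=4,fy=4,interpolation=cv2.INTER_CUBIC)
t=cv2.resize(bot.read_camera("top")["pixels"][200:290,270:370],None,fx=4,fy=4,interpolation=cv2.INTER_CUBIC)
im=np.zeros((520,800,3),np.uint8); im[:520,:400]=s; im[:360,400:]=t
cv2.imwrite("pics/d1.png",cv2.convertScaleAbs(im,alpha=1.5))
```

```text
t 1.35 pos [ 0.452  -0.093   0.1988] q [-2.580e-01 -1.060e-01  2.096e+00  1.000e-03  1.157e+00 -4.630e-01] yaw 1.776 tilt z [-0.004  0.002 -1.   ]
shift [-0.004   0.0009  0.0858] turn 0.006 w 0.4891560329007319 grip 0.0 F [-0.4  0.  -0.4]
```

View pics/d1.png

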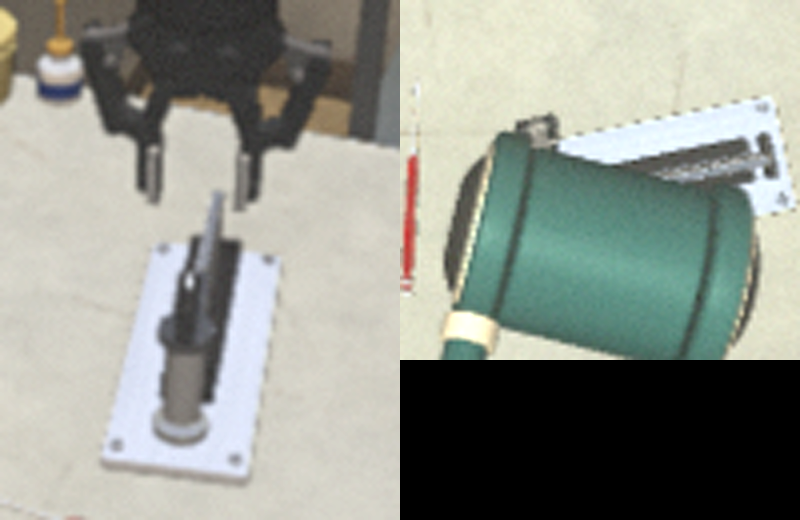

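The side crop shows the fingertips at (153,205) and (240,208), so their midpoint is about (197,206). The bar is still below, at (187,300). Before descending I'll check where that midpoint should project.

Run:
```python
from h import *
T=np.array([.452,-.093,.199])
for dz in(-.017,-.01): print(((proj("side",T+[0,0,dz])[0]+.5-[280,150])*4-.5).round(1))
for n,X in(("bar top mid",(.4533,-.0965,.117)),("disc",(.4533,-.0965,.09))): print(n,((proj("side",X)[0]+.5-[280,150])*4-.5).round(1))
```

```text
[195.6 202.3]
[196.2 191.9]
bar top mid [190.2 291.7]
disc [188.2 328.7]
```

play_rows:
  steps: [-0.004,0.001,0.03,0,-0.004,0.001,0.06,0,-0.004,0.001,0.075,0,-0.004,0.001,0.085,0,-0.004,0.001,0.085,0]

```text
time: 2.08
tool_pos: [0.4547, -0.1013, 0.1162]
tcp_rot: [-1.991, -2.43, 0.0]
wrist_force: [0.3, -0.0, 0.2]
width: 0.493
grip_force: 0.0
```

play_rows:
  steps: [0,0,0,0,0,0,0,0,0,0,0,0,0,0,0,0,0,0,0,0,0,0,0,0]
  jaw: 255
  grip_force: 30

```text
time: 2.82
tool_pos: [0.4562, -0.101, 0.1175]
tcp_rot: [1.988, 2.429, 0.002]
wrist_force: [2.2, -0.3, 6.5]
width: 0.13
grip_force: 33.6
```

play_rows:
  steps: [0,0.0005,0,-0.12,0,0.0013,0,-0.3,0.0005,0.002,0,-0.47,0.001,0.0027,0,-0.64,0.0014,0.0033,0,-0.81,0.002,0.0037,0,-0.98,0.0027,0.0041,0,-1.15,0.0033,0.0044,0,-1.3,0.0035,0.0044,0,-1.36,0.0035,0.0044,0,-1.36]

```text
time: 4.08
tool_pos: [0.4595, -0.0972, 0.1175]
tcp_rot: [0.017, 3.14, -0.003]
wrist_force: [0.8, -1.2, 6.8]
width: 0.132
grip_force: 33.7
```

Run:
```python
from h import *
from workcell import bot
go((.4533,-.0965,.113),1.77+1.4); print(bot.read_state()["torque"].round(2))
```

```text
t 4.08 pos [ 0.4595 -0.0972  0.1175] q [-2.610e-01 -4.000e-03  2.163e+00 -1.000e-03  9.800e-01 -1.820e+00] yaw 3.131 tilt z [ 0.002 -0.002 -1.   ]
shift [0.0062 0.0007 0.0045] turn -0.039 w 0.13170808850603807 grip 33.72117340564728 F [ 0.8 -1.2  6.8]
[-0.37 -0.06  0.07]
```

play_rows:
  steps: [0,0,0,-0.04,0,0,0,-0.08,0,0,0,-0.12,0,0,0,-0.12,0,0,0,-0.12]

```text
time: 4.7
tool_pos: [0.4595, -0.097, 0.1175]
tcp_rot: [-0.164, 3.135, -0.001]
wrist_force: [-0.4, -2.2, 7.5]
width: 0.133
grip_force: 56.3
```

Run:
```python
from h import *
from workcell import bot
go((.4533,-.0965,.113),1.77+1.4); print(bot.read_state()["torque"].round(2))
```

```text
t 4.7 pos [ 0.4595 -0.097   0.1175] q [-0.261 -0.004  2.163  0.     0.98  -1.937] yaw -3.037 tilt z [ 0.002 -0.    -1.   ]
shift [0.0061 0.0012 0.0045] turn -6.207 w 0.13284629402713727 grip 56.31482010707259 F [-0.4 -2.2  7.5]
[-0.38 -0.02 -1.4 ]
```

The torque about z jumped from 0.07 to -1.4 N m, so the knob is on its end stop. Releasing and rising.

play_rows:
  steps: [0,0,0,0.08,0,0,0,0.08,0,0,0,0.08,0,0,0,0.08]
  jaw: 130

```text
time: 5.2
tool_pos: [0.4581, -0.0963, 0.116]
tcp_rot: [0.046, -3.14, -0.0]
wrist_force: [-0.6, -0.1, -0.5]
width: 0.494
grip_force: 0.0
```

play_rows:
  steps: [0,0,-0.02,0.08,0,0,-0.06,0.08,0,0,-0.09,0.08,0,0,-0.09,0.08]

```text
time: 5.7
tool_pos: [0.4605, -0.0969, 0.2092]
tcp_rot: [0.08, 3.135, -0.002]
wrist_force: [0.2, -0.7, -0.4]
width: 0.491
grip_force: 0.0
```

Run:
```python
from h import *
go((.4745,-.1997,.15),1.571+.178)
```

```text
t 5.7 pos [ 0.4605 -0.0969  0.2092] q [-0.26  -0.104  2.074 -0.     1.166 -1.78 ] yaw 3.09 tilt z [ 0.006 -0.002 -1.   ]
shift [-0.0189 -0.1018  0.0594] turn 1.341 w 0.49143939282127724 grip 0.0 F [ 0.2 -0.7 -0.4]
```

play_rows:
  steps: [-0.019,-0.102,0,1.34,-0.019,-0.102,0,1.34,-0.019,-0.102,0,1.34,-0.019,-0.102,0,1.34,-0.019,-0.102,0,1.34,-0.019,-0.102,0,1.34,-0.019,-0.102,0.02,1.34,-0.019,-0.102,0.04,1.34,-0.019,-0.102,0.05,1.34,-0.019,-0.102,0.05,1.34]

```text
time: 6.95
tool_pos: [0.471, -0.1988, 0.1546]
tcp_rot: [-2.011, -2.409, 0.001]
wrist_force: [-0.4, 0.6, -0.2]
width: 0.493
grip_force: 0.0
```

Run:
```python
from h import *
import cv2
from workcell import bot
go((.4745,-.1997,.06),1.571+.178)
s=cv2.resize(bot.read_camera("side")["pixels"][160:280,270:390],None,fx=5,fy=5,interpolation=cv2.INTER_CUBIC)
cv2.imwrite("pics/e1.png",cv2.convertScaleAbs(s,alpha=1.5))
```

```text
t 6.95 pos [ 0.471  -0.1988  0.1546] q [-0.448  0.036  2.046 -0.     1.063 -0.628] yaw 1.75 tilt z [-0.003  0.001 -1.   ]
shift [-0.0017  0.0035  0.0946] turn 0.001 w 0.49261664894894736 grip 0.0 F [-0.4  0.6 -0.2]
```

View pics/e1.png

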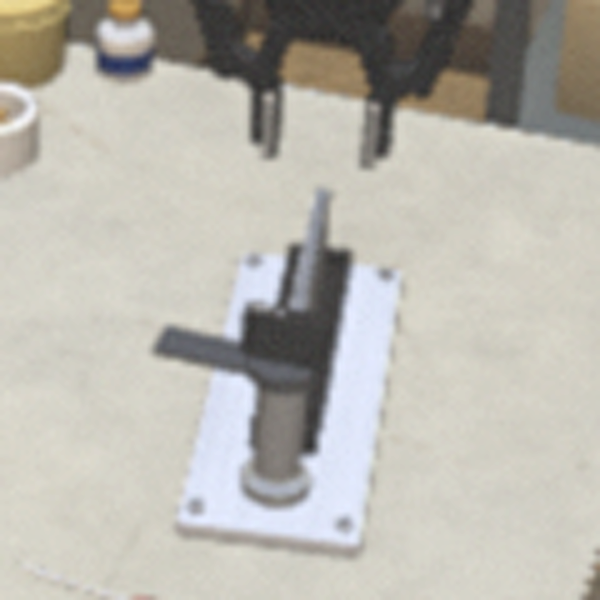

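The side crop shows the clamp arm at (165,342), swung clear. The fingertips are at (270,157) and (370,165), straddling the phone's upper edge at about (322,190). Descending and pinching.

play_rows:
  steps: [-0.001,0.002,0.03,0,-0.001,0.002,0.06,0,-0.001,0.002,0.08,0,-0.001,0.002,0.093,0,-0.001,0.002,0.093,0,-0.001,0.002,0.093,0]

```text
time: 7.75
tool_pos: [0.4753, -0.2004, 0.0644]
tcp_rot: [2.013, 2.41, 0.001]
wrist_force: [-0.6, 0.0, 0.7]
width: 0.486
grip_force: 0.0
```

play_rows:
  steps: [0,0,0,0,0,0,0,0,0,0,0,0,0,0,0,0,0,0,0,0,0,0,0,0,0,0,0,0]
  jaw: 255
  grip_force: 50

```text
time: 8.62
tool_pos: [0.4751, -0.2002, 0.0642]
tcp_rot: [2.013, 2.41, 0.001]
wrist_force: [-0.9, 0.7, 5.3]
width: 0.091
grip_force: 50.1
```

play_rows:
  steps: [0,0,-0.01,0,0,0,-0.03,0,0,0,-0.06,0,0,0,-0.1,0,0,0,-0.15,0,0,0,-0.2,0,0,0,-0.23,0,0,0,-0.24,0]

```text
time: 9.62
tool_pos: [0.4749, -0.2002, 0.3056]
tcp_rot: [2.012, 2.409, 0.001]
wrist_force: [0.7, 1.2, -2.0]
width: 0.096
grip_force: 49.5
```

Run:
```python
from h import *
go((.4994,.1627,.2381),1.571-.198)
```

```text
t 9.62 pos [ 0.4749 -0.2002  0.3056] q [-0.447 -0.075  1.868 -0.     1.345 -0.626] yaw 1.75 tilt z [ 0.003 -0.002 -1.   ]
shift [0.3529 0.0886 0.067 ] turn 0.377 w 0.09587437584313119 grip 49.45885241031647 F [ 0.7  1.2 -2. ]
```

Run:
```python
import numpy as np
D=np.array([(.265,1.605,.6744,.247),(-.106,2.096,.4615,.1988),(-.004,2.163,.4697,.1175),(.036,2.046,.5112,.1546),(-.075,1.868,.5154,.3056),(-.104,2.074,.4705,.2092)])
a,b=D[:,0],D[:,0]+D[:,1]; o=np.ones(len(a));z=0*o
# r=o1+A sin a+B sin b + C cos b ; z=o2+A cos a+B cos b - C sin b
M=np.vstack([np.c_[o,z,np.sin(a),np.sin(b)],np.c_[z,o,np.cos(a),np.cos(b)]])
s,res,rk,_=np.linalg.lstsq(M,np.r_[D[:,2],D[:,3]],rcond=None);print(s.round(4),np.abs(M@s-np.r_[D[:,2],D[:,3]]).max())
for q3 in(.31,.6,1.0):
  for q2 in(-.2,0,.17,.4,.8,1.2,1.5): print(q3,q2,"r,z",(s[0]+s[2]*np.sin(q2)+s[3]*np.sin(q2+q3)).round(3),(s[1]+s[2]*np.cos(q2)+s[3]*np.cos(q2+q3)).round(3),"q5",round(np.pi-q2-q3,2))
```

```text
[-0.0006 -0.0759  0.508   0.567 ] 0.0020775114739821077
0.31 -0.2 r,z -0.039 0.986 q5 3.03
0.31 0 r,z 0.172 0.972 q5 2.83
0.31 0.17 r,z 0.347 0.928 q5 2.66
0.31 0.4 r,z 0.567 0.822 q5 2.43
0.31 0.8 r,z 0.872 0.53 q5 2.03
0.31 1.2 r,z 1.039 0.143 q5 1.63
0.31 1.5 r,z 1.057 -0.174 q5 1.33
0.6 -0.2 r,z 0.119 0.944 q5 2.74
0.6 0 r,z 0.32 0.9 q5 2.54
0.6 0.17 r,z 0.48 0.832 q5 2.37
0.6 0.4 r,z 0.674 0.698 q5 2.14
0.6 0.8 r,z 0.923 0.374 q5 1.74
0.6 1.2 r,z 1.025 -0.021 q5 1.34
0.6 1.5 r,z 0.996 -0.326 q5 1.04
1.0 -0.2 r,z 0.305 0.817 q5 2.34
1.0 0 r,z 0.477 0.739 q5 2.14
1.0 0.17 r,z 0.607 0.646 q5 1.97
1.0 0.4 r,z 0.756 0.488 q5 1.74
1.0 0.8 r,z 0.916 0.149 q5 1.34
1.0 1.2 r,z 0.931 -0.225 q5 0.94
1.0 1.5 r,z 0.846 -0.494 q5 0.64
```

The phone is in hand. The moves give no tilt command, so I'll line the arm's plane up with the lens azimuth (-0.198). Then I'll see how the arm treats a pose at the top of its reach, where its limits should lean the tool outward.

Run:
```python
from h import *
go((.40,-.0803,.75),1.571-.198)
```

```text
t 9.62 pos [ 0.4749 -0.2002  0.3056] q [-0.447 -0.075  1.868 -0.     1.345 -0.626] yaw 1.75 tilt z [ 0.003 -0.002 -1.   ]
shift [ 0.1304 -0.0511 -0.4448] turn 0.377 w 0.09587437584313119 grip 49.45885241031647 F [ 0.7  1.2 -2. ]
```

play_rows:
  steps: [0.02,-0.01,-0.05,0.1,0.04,-0.02,-0.11,0.2,0.06,-0.03,-0.17,0.3,0.08,-0.04,-0.23,0.377,0.1,-0.045,-0.29,0.377,0.12,-0.051,-0.34,0.377,0.13,-0.051,-0.39,0.377,0.13,-0.051,-0.43,0.377,0.13,-0.051,-0.444,0.377,0.13,-0.051,-0.444,0.377]

```text
time: 10.88
tool_pos: [0.4016, -0.0812, 0.7469]
tcp_rot: [-2.43, -1.991, 0.001]
wrist_force: [-0.3, -0.3, -1.1]
width: 0.094
grip_force: 49.5
```

play_rows:
  steps: [0,0,-0.05,0,0,0,-0.1,0,0,0,-0.15,0,0,0,-0.2,0,0,0,-0.25,0,0,0,-0.3,0,0,0,-0.3,0,0,0,-0.3,0]

```text
time: 11.88
tool_pos: [0.3408, -0.0688, 0.9281]
tcp_rot: [2.43, 1.991, 0.004]
wrist_force: [0.6, 0.6, -1.9]
width: 0.09
grip_force: 51.8
```

Run:
```python
from h import *
go((.40,-.0803,.75),1.571-.198)
```

```text
t 11.88 pos [ 0.3408 -0.0688  0.9281] q [-0.273  0.166  0.313  0.004  2.662 -0.071] yaw 1.373 tilt z [ 0.002  0.001 -1.   ]
shift [0.     0.06   0.1782] turn -0.0 w 0.08984310853923706 grip 51.83673977851868 F [ 0.6  0.6 -1.9]
```

It slid along its limits to the corner (q3=0.31, q5=2.66) with the tool still vertical. Next I'll push inward and up from there, where only a tilt can follow.

play_rows:
  steps: [0,-0.05,-0.03,0,0,-0.1,-0.06,0,0,-0.15,-0.09,0,0,-0.2,-0.12,0,0,-0.2,-0.12,0]

```text
time: 12.5
tool_pos: [0.2627, -0.053, 0.9635]
tcp_rot: [2.353, 1.927, 0.096]
wrist_force: [0.1, -0.2, -1.5]
width: 0.089
grip_force: 51.8
```

Run:
```python
from h import *
go((.40,-.0803,.75),1.571-.198)
```

```text
t 12.5 pos [ 0.2627 -0.053   0.9635] q [-0.288  0.051  0.312 -0.007  2.662 -0.096] yaw 1.372 tilt z [ 0.111 -0.036 -0.993]
shift [0.0033 0.1142 0.2283] turn -0.001 w 0.08893709222731186 grip 51.785277128219604 F [ 0.1 -0.2 -1.5]
```

It tilts: 0.117 rad outward. Next, a zero-shift call to see whether the tilt is kept as the commanded pose.

play_rows:
  steps: [0,0,0,0,0,0,0,0,0,0,0,0]

```text
time: 12.88
tool_pos: [0.2641, -0.0534, 0.9629]
tcp_rot: [2.354, 1.929, 0.094]
wrist_force: [-0.1, 0.8, -0.5]
width: 0.091
grip_force: 51.8
```

Run:
```python
from h import *
go((.40,-.0803,.75),1.571-.198)
```

```text
t 12.88 pos [ 0.2641 -0.0534  0.9629] q [-0.288  0.053  0.313 -0.007  2.662 -0.096] yaw 1.372 tilt z [ 0.109 -0.035 -0.993]
shift [0.0033 0.1135 0.2272] turn -0.001 w 0.09059621129398035 grip 51.78541660308838 F [-0.1  0.8 -0.5]
```

The tilt is kept, so I can ratchet it up, shifting left (tool +x) to steer the tilt direction towards -0.198.

play_rows:
  steps: [0.012,-0.05,-0.035,0,0.024,-0.1,-0.07,0,0.026,-0.15,-0.11,0,0.026,-0.185,-0.143,0,0.026,-0.185,-0.143,0]

```text
time: 13.5
tool_pos: [0.1881, -0.0006, 0.9884]
tcp_rot: [2.283, 1.872, 0.2]
wrist_force: [-0.4, 0.0, -0.6]
width: 0.093
grip_force: 51.8
```

Run:
```python
from h import *
go((.40,-.0803,.75),1.571-.198)
```

```text
t 13.5 pos [ 1.881e-01 -6.000e-04  9.884e-01] q [-0.061 -0.057  0.312 -0.092  2.662  0.05 ] yaw 1.372 tilt z [ 0.218 -0.056 -0.974]
shift [-0.0336  0.164   0.2829] turn -0.001 w 0.09325449103949116 grip 51.77979648113251 F [-0.4  0.  -0.6]
```

play_rows:
  steps: [-0.004,-0.042,-0.04,0,-0.008,-0.084,-0.08,0,-0.012,-0.126,-0.12,0,-0.012,-0.168,-0.16,0,-0.012,-0.168,-0.16,0]

```text
time: 14.12
tool_pos: [0.1112, 0.0427, 1.0027]
tcp_rot: [2.286, 1.865, 0.408]
wrist_force: [-0.4, -0.5, -1.1]
width: 0.092
grip_force: 51.8
```

Run:
```python
from h import *
go((.40,-.0803,.75),1.571-.198)
```

```text
t 14.12 pos [0.1112 0.0427 1.0027] q [ 0.228 -0.151  0.312 -0.056  2.662  0.376] yaw 1.385 tilt z [ 0.311  0.046 -0.949]
shift [-0.0942  0.2202  0.3241] turn 0.012 w 0.0920489154241663 grip 51.8290239572525 F [-0.4 -0.5 -1.1]
```

I'll model the arm now that the states give enough data, and plan the last part of the tilt with it.

```bash
cat > arm.py <<'E'
from h import *
data=[([-1.202,.265,1.605,0,1.274,-.037],[.2662,-.6196,.247],None),
([-.258,-.106,2.096,.001,1.157,-.463],[.452,-.093,.1988],[-1.979,-2.434,.002]),
([-.261,-.004,2.163,0,.98,-1.937],[.4595,-.097,.1175],[-.164,3.135,-.001]),
([-.447,-.075,1.868,0,1.345,-.626],[.4749,-.2002,.3056],[2.012,2.409,.001]),
([-.273,.166,.313,.004,2.662,-.071],[.3408,-.0688,.9281],[2.43,1.991,.004]),
([-.288,.053,.313,-.007,2.662,-.096],[.2641,-.0534,.9629],[2.354,1.929,.094]),
([-.061,-.057,.312,-.092,2.662,.05],[.1881,-.0006,.9884],[2.283,1.872,.2]),
([.228,-.151,.312,-.056,2.662,.376],[.1112,.0427,1.0027],[2.286,1.865,.408])]
E_=Ro.from_euler
def fk(q,p=None):
    A,B,h,d,o,s4,o2=P if p is None else p
    R=E_("z",q[0])*E_("y",q[1]); t=np.array([0,0,h])+E_("z",q[0]).apply([0,o,0])+R.apply([0,0,A])
    R=R*E_("y",q[2])*E_("z",s4*q[3]); t=t+R.apply([0,0,B])
    R=R*E_("y",q[4])*E_("z",q[5]+np.pi/2); t=t+R.apply([0,0,d])
    return t,R
def cost(p):
    r=[]
    for q,x,w in data:
        t,R=fk(q,p); r+=list(t-x)
        if w is not None: r+=list(.2*(R*Ro.from_rotvec(w).inv()).as_rotvec())
    return np.array(r)
best=min((least_squares(cost,[.508,.567,.265,.34,.025,s,0]) for s in(1,-1)),key=lambda r:r.cost)
P=best.x
if __name__=="__main__": print(P.round(4),np.abs(best.fun).max(),best.fun.reshape(-1)[:9].round(3))
lo=np.array([-2.63,-.94,.312,-1.31,0,-2.55]);hi=np.array([2.63,2.18,2.57,4.45,2.662,2.55])
def ik(q,t,R,w=1.):
    f=lambda q:np.r_[fk(q)[0]-t,w*(fk(q)[1]*R.inv()).as_rotvec()]
    return least_squares(f,np.clip(q,lo+1e-4,hi-1e-4),bounds=(lo,hi))
E
python3 arm.py
python3 - <<'E'
from arm import *
for i,s in((4,(0,-.2,-.12)),(5,(.026,-.185,-.143)),(6,(-.012,-.168,-.16))):
    q=data[i][0]; t,R=fk(q)
    for w in(.3,.6,1,1.5):
        r=ik(q,t+R.apply(s),R,w); tt,RR=fk(r.x); print(i,w,r.x.round(3),tt.round(3),RR.as_matrix()[:,2].round(3))
E
```

```text
[0.5136 0.5663 0.254  0.3354 0.025  0.9945 0.    ] 0.0009746034877415322 [ 0.    -0.001  0.     0.    -0.     0.     0.     0.    -0.   ]
4 0.3 [-0.339 -0.134  0.417 -0.022  2.662 -0.16 ] [ 0.153 -0.031  0.978] [ 0.181 -0.074 -0.981]
4 0.6 [-3.500e-01 -1.670e-01  5.680e-01 -2.000e-03  2.662e+00 -1.540e-01] [ 0.161 -0.033  0.947] [ 0.073 -0.028 -0.997]
4 1 [-3.510e-01 -1.770e-01  6.240e-01  2.000e-03  2.662e+00 -1.510e-01] [ 0.164 -0.033  0.935] [ 0.031 -0.01  -0.999]
4 1.5 [-0.351 -0.18   0.644  0.003  2.662 -0.149] [ 0.165 -0.033  0.93 ] [ 0.015 -0.004 -1.   ]
5 0.3 [ 0.043 -0.198  0.347 -0.132  2.662  0.112] [0.09  0.009 1.001] [ 0.324 -0.047 -0.945]
5 0.6 [-0.02  -0.239  0.521 -0.091  2.662  0.093] [0.101 0.009 0.968] [ 0.194 -0.046 -0.98 ]
5 1 [-0.043 -0.252  0.584 -0.074  2.662  0.087] [0.106 0.009 0.955] [ 0.144 -0.04  -0.989]
5 1.5 [-0.051 -0.256  0.608 -0.068  2.662  0.085] [0.108 0.009 0.95 ] [ 0.125 -0.038 -0.991]
6 0.3 [-0.158 -0.292  0.312 -0.022  2.662  0.014] [0.015 0.019 1.012] [ 0.437 -0.08  -0.896]
6 0.6 [-0.133 -0.328  0.486 -0.054  2.662  0.011] [0.031 0.013 0.981] [ 0.31  -0.066 -0.948]
6 1 [-0.116 -0.341  0.555 -0.065  2.662  0.019] [0.038 0.011 0.968] [ 0.256 -0.06  -0.965]
6 1.5 [-0.109 -0.345  0.581 -0.069  2.662  0.023] [0.04  0.01  0.963] [ 0.236 -0.058 -0.97 ]
```

```bash
cat > sim.py <<'E'
from arm import *
def jac(q,w):
    t0,R0=fk(q); J=np.zeros((6,6))
    for i in range(6):
        e=np.zeros(6);e[i]=1e-5; t,R=fk(q+e); J[:3,i]=(t-t0)/1e-5; J[3:,i]=w*(R*R0.inv()).as_rotvec()/1e-5
    return J
def row(q,t,R,w,lam,n):
    q=np.array(q,float)
    for _ in range(n):
        c,C_=fk(q); e=np.r_[t-c,w*(R*C_.inv()).as_rotvec()]
        J=jac(q,w); q=np.clip(q+J.T@np.linalg.solve(J@J.T+lam**2*np.eye(6),e),lo,hi)
    return q
E
python3 - <<'E'
from sim import *
calls=[(4,[(0,-.05,-.03),(0,-.1,-.06),(0,-.15,-.09),(0,-.2,-.12),(0,-.2,-.12)]),
(5,[(.012,-.05,-.035),(.024,-.1,-.07),(.026,-.15,-.11),(.026,-.185,-.143),(.026,-.185,-.143)]),
(6,[(-.004,-.042,-.04),(-.008,-.084,-.08),(-.012,-.126,-.12),(-.012,-.168,-.16),(-.012,-.168,-.16)])]
for w in(.2,.5,1):
  for lam in(.01,.05,.1):
    for n in(2,10,):
      out=[];err=0
      for i,rows in calls:
        q=np.array(data[i][0]); t,R=fk(q); 
        for s in rows: q=row(q,t+R.apply(s),R,w,lam,n)
        obs=np.array(data[i+1][0]); err+=np.abs(q-obs).sum(); out.append(q.round(2).tolist())
      print(w,lam,n,err.round(2),out if err<1.5 else "")
E
```

```text
0.2 0.01 2 2.03 
0.2 0.01 10 1.92 
0.2 0.05 2 3.11 
0.2 0.05 10 6.77 
0.2 0.1 2 0.85 [[-0.39, 0.03, 0.31, 0.03, 2.66, -0.16], [-0.16, -0.04, 0.31, -0.03, 2.66, 0.01], [0.16, -0.1, 0.31, -0.15, 2.66, 0.17]]
0.2 0.1 10 5.33 
0.5 0.01 2 5.57 
0.5 0.01 10 2.11 
0.5 0.05 2 3.67 
0.5 0.05 10 5.0 
0.5 0.1 2 1.8 
0.5 0.1 10 4.63 
1 0.01 2 5.46 
1 0.01 10 2.49 
1 0.05 2 3.72 
1 0.05 10 4.84 
1 0.1 2 2.23 
1 0.1 10 4.36
```

```bash
cat >> sim.py <<'E'
def bnd(R,q1,guess):
    f=lambda u:(fk([q1,u[0],u[3],u[1],2.64,u[2]])[1]*R.inv()).as_rotvec()
    g=lambda u:np.r_[f(u),.0001*(u[3]-.33)]
    r=least_squares(g,guess,bounds=([-.9,-1.3,-2.5,.313],[1,1.3,2.5,.6])); u=r.x
    q=np.array([q1,u[0],u[3],u[1],2.64,u[2]]); return q,fk(q)[0],np.abs(r.fun[:3]).max()
E
python3 - <<'E'
from sim import *
zt=np.array([.418,-.084,-.905]);zt/=np.linalg.norm(zt)
y=np.array([np.cos(-.198)*np.cos(.44),np.sin(-.198)*np.cos(.44),np.sin(.44)])  # tool y = phone z = focus x
zt=np.array([np.cos(-.198)*np.sin(.44),np.sin(-.198)*np.sin(.44),-np.cos(.44)])
RT=Ro.from_matrix(np.c_[np.cross(y,zt),y,zt]); print("target rotvec",RT.as_rotvec().round(3))
R=fk(data[-1][0])[1]
print("err now (world)",(RT*R.inv()).as_rotvec().round(3),"tool",(R.inv()*RT).as_rotvec().round(3))
for nm,Rr in(("now",R),("target",RT)):
  for q1 in(-1.4,-.88,-.5,-.198,.2,.6,1.0):
    q,t,e=bnd(Rr,q1,[0,0,q1+.1,.33]); print(nm,q1,q.round(3),t.round(3),"%.3f"%e,"wristr",(P[0]*np.sin(q[1])+P[1]*np.sin(q[1]+q[2])).round(3))
E
```

```text
target rotvec [2.146 1.758 0.393]
err now (world) [-0.131 -0.116 -0.02 ] tool [-0.139 -0.104 -0.027]
now -1.4 [-1.4    0.027  0.359  0.714  2.64  -0.551] [ 0.167 -0.204  0.974] 0.000 wristr 0.227
now -0.88 [-0.88  -0.074  0.332  0.595  2.64  -0.123] [ 0.191 -0.051  0.995] 0.000 wristr 0.106
now -0.5 [-0.5   -0.118  0.328  0.406  2.64   0.084] [0.166 0.01  1.   ] 0.000 wristr 0.057
now -0.198 [-0.198 -0.138  0.327  0.223  2.64   0.215] [0.145 0.033 1.   ] 0.000 wristr 0.036
now 0.2 [ 0.2   -0.144  0.327 -0.035  2.64   0.368] [0.128 0.046 1.001] 0.000 wristr 0.029
now 0.6 [ 0.6   -0.132  0.328 -0.292  2.64   0.525] [0.125 0.06  1.   ] 0.000 wristr 0.042
now 1.0 [ 1.    -0.096  0.328 -0.517  2.64   0.716] [0.127 0.097 0.998] 0.000 wristr 0.081
target -1.4 [-1.4   -0.199  0.331  0.978  2.64  -0.257] [0.16  0.003 1.015] 0.000 wristr -0.027
target -0.88 [-0.88  -0.249  0.325  0.596  2.64  -0.1  ] [0.106 0.052 1.013] 0.000 wristr -0.083
target -0.5 [-0.5   -0.261  0.325  0.268  2.64  -0.04 ] [0.068 0.04  1.012] 0.000 wristr -0.096
target -0.198 [-0.198 -0.263  0.325 -0.     2.64  -0.   ] [0.048 0.016 1.012] 0.000 wristr -0.099
target 0.2 [ 0.2   -0.259  0.325 -0.352  2.64   0.053] [ 0.043 -0.022  1.012] 0.000 wristr -0.094
target 0.6 [ 0.6   -0.242  0.325 -0.691  2.64   0.124] [ 0.063 -0.05   1.014] 0.000 wristr -0.076
target 1.0 [ 1.    -0.196  0.326 -0.976  2.64   0.255] [ 0.105 -0.037  1.016] 0.000 wristr -0.026
```

Run:
```python
from h import *
go((.197,-.06,.985),1.571-.198)
```

```text
t 14.12 pos [0.1112 0.0427 1.0027] q [ 0.228 -0.151  0.312 -0.056  2.662  0.376] yaw 1.385 tilt z [ 0.311  0.046 -0.949]
shift [-0.0865  0.0961  0.0388] turn 0.012 w 0.0920489154241663 grip 51.8290239572525 F [-0.4 -0.5 -1.1]
```

play_rows:
  steps: [-0.01,0.03,0.015,0,-0.02,0.05,0.03,0,-0.035,0.065,0.038,0,-0.05,0.08,0.038,0,-0.065,0.09,0.038,0,-0.08,0.096,0.038,0,-0.087,0.096,0.038,0,-0.087,0.096,0.038,0,-0.087,0.096,0.038,0]

```text
time: 15.25
tool_pos: [0.1981, -0.0607, 0.9854]
tcp_rot: [2.286, 1.866, 0.406]
wrist_force: [0.8, 0.1, -1.2]
width: 0.097
grip_force: 51.9
```

```bash
cat >> sim.py <<'E'
RT=Ro.from_rotvec([2.146,1.758,.393])
def st(push=None):
    from workcell import bot
    s=bot.read_state(); R=Ro.from_rotvec(s["tcp_rot"]); q=s["q"]
    print("t",round(s["time"],2),"q",q.round(3),"pos",s["tool_pos"].round(3),"z",R.as_matrix()[:,2].round(3),"need rot world",(RT*R.inv()).as_rotvec().round(3))
    e=(RT*R.inv()).as_rotvec(); print("best q1 for dq2<0:",np.arctan2(e[0],-e[1]).round(3))
    d=fk(q-np.array([0,.1,0,0,0,0]))[0]-fk(q)[0]; print("tool shift for dq2=-.1",R.inv().apply(d).round(4))
    d=fk(q+np.array([.1,0,0,0,0,0]))[0]-fk(q)[0]; print("tool shift for dq1=+.1",R.inv().apply(d).round(4))
E
python3 -c "
from sim import *
st()"
```

```text
t 15.25 q [-0.873 -0.107  0.418  0.537  2.595 -0.178] pos [ 0.198 -0.061  0.985] z [ 0.309  0.045 -0.95 ] need rot world [-0.131 -0.117 -0.02 ]
best q1 for dq2<0: -0.842
tool shift for dq2=-.1 [ 0.0481 -0.052  -0.0251]
tool shift for dq1=+.1 [0.0206 0.0005 0.0024]
```

play_rows:
  steps: [0.03,-0.035,-0.035,0,0.06,-0.07,-0.07,0,0.09,-0.1,-0.1,0]

```text
time: 15.62
tool_pos: [0.1348, 0.0254, 1.0031]
tcp_rot: [2.277, 1.854, 0.4]
wrist_force: [0.4, -0.2, -1.7]
width: 0.094
grip_force: 51.8
```

```bash
python3 -c "
from sim import *
st()"
```

```text
t 15.62 q [-0.373 -0.144  0.311  0.319  2.662  0.138] pos [0.135 0.025 1.003] z [ 0.317  0.032 -0.948] need rot world [-0.119 -0.109 -0.015]
best q1 for dq2<0: -0.827
tool shift for dq2=-.1 [ 0.0144 -0.0685 -0.0288]
tool shift for dq1=+.1 [ 0.0124 -0.0058 -0.0006]
```

Run:
```python
from sim import *
from workcell import bot
s=bot.read_state(); q=s["q"]; t,R=fk(q)
for v in((-.1,0),(-.1,-.05),(-.1,-.1),(-.05,-.1),(-.15,-.1),(0,-.1),(-.1,.05)):
  for w in(.15,.3):
    r=ik(q,t+[v[0],v[1],.1],R,w); T,RR=fk(r.x)
    r2=row(q,t+np.array([v[0],v[1],.1]),R,w,.1,3)
    print(v,w,r.x.round(2),RR.as_matrix()[:,2].round(3),"| dls",r2.round(2),fk(r2)[1].as_matrix()[:,2].round(3))
```

```text
(-0.1, 0) 0.15 [ 0.17 -0.33  0.31 -0.03  2.44  0.34] [ 0.649  0.091 -0.755] | dls [-0.51 -0.13  0.31  0.28  2.66  0.03] [ 0.299 -0.022 -0.954]
(-0.1, 0) 0.3 [ 0.17 -0.25  0.31 -0.05  2.64  0.33] [ 0.422  0.049 -0.905] | dls [-0.59 -0.08  0.31  0.53  2.66  0.17] [ 0.282  0.089 -0.955]
(-0.1, -0.05) 0.15 [ 0.32 -0.33  0.31 -0.28  2.44  0.25] [ 0.656  0.029 -0.754] | dls [-0.74 -0.1   0.31  0.15  2.66 -0.29] [ 0.237 -0.125 -0.963]
(-0.1, -0.05) 0.3 [ 0.55 -0.26  0.31 -0.44  2.66  0.33] [ 0.423  0.031 -0.906] | dls [-0.94 -0.05  0.31  0.58  2.66 -0.12] [ 0.287  0.031 -0.957]
(-0.1, -0.1) 0.15 [ 0.46 -0.34  0.31 -0.53  2.44  0.15] [ 0.659 -0.035 -0.751] | dls [-0.98 -0.06  0.31  0.07  2.66 -0.57] [ 0.155 -0.169 -0.973]
(-0.1, -0.1) 0.3 [ 0.8  -0.28  0.31 -0.74  2.66  0.28] [ 0.44   0.01  -0.898] | dls [-1.25 -0.01  0.31  0.63  2.66 -0.38] [ 0.286  0.002 -0.958]
(-0.05, -0.1) 0.15 [ 0.64 -0.3   0.31 -0.67  2.42  0.2 ] [ 0.649 -0.025 -0.76 ] | dls [-0.91 -0.03  0.31  0.21  2.66 -0.41] [ 0.191 -0.087 -0.978]
(-0.05, -0.1) 0.3 [-1.64 -0.12  0.31  1.    2.66 -0.45] [ 0.382 -0.101 -0.919] | dls
[... 230 characters left out ...]
.56 -0.32  0.31 -0.57  2.66  0.21] [ 0.468  0.004 -0.884] | dls [-1.36 -0.01  0.31  0.57  2.66 -0.53] [ 0.266 -0.057 -0.962]
(0, -0.1) 0.15 [ 0.94 -0.26  0.31 -0.93  2.41  0.26] [ 0.644 -0.018 -0.765] | dls [-0.81  0.01  0.31  0.29  2.66 -0.26] [ 0.195 -0.011 -0.981]
(0, -0.1) 0.3 [-1.74 -0.1   0.31  1.29  2.66 -0.29] [ 0.446 -0.019 -0.895] | dls [-0.92  0.05  0.31  0.58  2.66 -0.12] [ 0.231  0.115 -0.966]
(-0.1, 0.05) 0.15 [ 0.   -0.33  0.31  0.23  2.44  0.43] [ 0.639  0.15  -0.755] | dls [-0.32 -0.15  0.31  0.45  2.66  0.34] [ 0.313  0.106 -0.944]
(-0.1, 0.05) 0.3 [-0.23 -0.26  0.31  0.36  2.65  0.32] [ 0.422  0.068 -0.904] | dls [-0.27 -0.09  0.31  0.51  2.66  0.46] [ 0.252  0.164 -0.954]
```

Run:
```python
from sim import *
from workcell import bot
R=Ro.from_rotvec(bot.read_state()["tcp_rot"]); print(R.as_matrix().round(3)); print(R.inv().apply([-.05,-.1,.1]).round(3))
```

```text
[[ 0.187  0.93   0.317]
 [ 0.978 -0.207  0.032]
 [ 0.095  0.304 -0.948]]
[-0.098  0.005 -0.114]
```

play_rows:
  steps: [-0.05,0,-0.05,0,-0.1,0,-0.1,0,-0.1,0,-0.12,0]

```text
time: 16.0
tool_pos: [0.1604, -0.0226, 1.0041]
tcp_rot: [2.248, 1.838, 0.395]
wrist_force: [0.4, -0.0, -1.3]
width: 0.093
grip_force: 51.8
```

```bash
python3 -c "
from sim import *
st()"
```

```text
t 16.0 q [-0.932 -0.119  0.312  0.634  2.662 -0.126] pos [ 0.16  -0.023  1.004] z [ 0.336  0.006 -0.942] need rot world [-0.092 -0.089 -0.014]
best q1 for dq2<0: -0.801
tool shift for dq2=-.1 [ 0.0515 -0.0511 -0.0218]
tool shift for dq1=+.1 [ 0.0161 -0.002   0.0006]
```

play_rows:
  steps: [-0.03,-0.03,-0.05,0,-0.06,-0.06,-0.1,0,-0.06,-0.06,-0.12,0]

```text
time: 16.38
tool_pos: [0.1575, -0.04, 1.0058]
tcp_rot: [2.235, 1.805, 0.375]
wrist_force: [0.1, 0.3, -1.1]
width: 0.091
grip_force: 51.8
```

```bash
python3 -c "
from sim import *
st()"
```

```text
t 16.38 q [-1.12  -0.121  0.311  0.71   2.662 -0.228] pos [ 0.157 -0.04   1.006] z [ 0.347 -0.028 -0.937] need rot world [-0.063 -0.076  0.004]
best q1 for dq2<0: -0.692
tool shift for dq2=-.1 [ 0.0602 -0.0418 -0.0195]
tool shift for dq1=+.1 [ 0.0163 -0.0004  0.0006]
```

play_rows:
  steps: [0,-0.04,-0.05,0,0,-0.08,-0.1,0,0,-0.12,-0.12,0,0,-0.12,-0.12,0]

```text
time: 16.88
tool_pos: [0.104, 0.011, 1.0054]
tcp_rot: [2.232, 1.803, 0.34]
wrist_force: [0.0, 1.0, -0.8]
width: 0.091
grip_force: 51.8
```

```bash
python3 -c "
from sim import *
st()"
```

```text
t 16.88 q [-0.212 -0.177  0.312  0.051  2.662  0.049] pos [0.104 0.011 1.005] z [ 0.334 -0.048 -0.941] need rot world [-0.043 -0.09   0.008]
best q1 for dq2<0: -0.443
tool shift for dq2=-.1 [ 0.0005 -0.069  -0.0312]
tool shift for dq1=+.1 [ 0.0098 -0.0036 -0.001 ]
```

play_rows:
  steps: [-0.006,-0.04,-0.03,0,-0.012,-0.08,-0.06,0,-0.015,-0.1,-0.08,0]

```text
time: 17.25
tool_pos: [0.0297, 0.0101, 1.0114]
tcp_rot: [2.172, 1.758, 0.427]
wrist_force: [0.3, -0.2, -1.2]
width: 0.092
grip_force: 51.8
```

```bash
python3 -c "
from sim import *
st()"
```

```text
t 17.25 q [-0.029 -0.268  0.311 -0.092  2.662  0.09 ] pos [0.03  0.01  1.011] z [ 0.419 -0.054 -0.906] need rot world [-0.035  0.002  0.004]
best q1 for dq2<0: -1.616
tool shift for dq2=-.1 [-0.0131 -0.0678 -0.0311]
tool shift for dq1=+.1 [ 0.0026 -0.0016 -0.0006]
```

Only about 0.035 rad is left, mostly roll about the line of sight. One small sideways push should trim it.

play_rows:
  steps: [-0.03,0,-0.02,0,-0.06,0,-0.04,0]

```text
time: 17.5
tool_pos: [0.0134, -0.0453, 1.0122]
tcp_rot: [2.165, 1.729, 0.441]
wrist_force: [-0.4, -0.4, -1.3]
width: 0.093
grip_force: 51.8
```

```bash
python3 -c "
from sim import *
st()"
```

```text
t 17.5 q [ 0.364 -0.289  0.312 -0.491  2.662  0.098] pos [ 0.013 -0.045  1.012] z [ 0.439 -0.066 -0.896] need rot world [-0.029  0.025  0.018]
best q1 for dq2<0: -2.281
tool shift for dq2=-.1 [-0.0415 -0.058  -0.0255]
tool shift for dq1=+.1 [0.0025 0.0036 0.0019]
```

Run:
```python
from sim import *
from workcell import bot
s=bot.read_state(); R=Ro.from_rotvec(s["tcp_rot"])
q=s["q"]
for W in((.06,-.02,1.0),(.10,-.008,.99),(.147,.003,.98),(.2,.015,.95),(.25,.03,.9),(.30,.05,.85),(.35,.08,.8),(.38,.1,.75)):
    r=ik(q,np.array(W),R,1.); print(W,R.inv().apply(np.array(W)-s["tool_pos"]).round(3),(r.x).round(2),"%.4f"%r.cost); q=r.x
r=ik(q,np.array([.4926,.1643,.2564]),RT,1.);print(r.x.round(2),r.cost)
```

```text
(0.06, -0.02, 1.0) [0.034 0.03  0.03 ] [ 0.27 -0.33  0.47 -0.33  2.55  0.18] 0.0000
(0.1, -0.008, 0.99) [0.054 0.058 0.055] [ 0.24 -0.34  0.56 -0.28  2.47  0.21] 0.0000
(0.147, 0.003, 0.98) [0.075 0.092 0.084] [ 0.11 -0.33  0.63 -0.17  2.39  0.19] 0.0000
(0.2, 0.015, 0.95) [0.097 0.123 0.134] [ 0.22 -0.35  0.78 -0.21  2.27  0.27] 0.0000
(0.25, 0.03, 0.9) [0.12  0.141 0.199] [ 0.25 -0.4   0.98 -0.21  2.12  0.33] 0.0000
(0.3, 0.05, 0.85) [0.149 0.159 0.265] [ 0.29 -0.41  1.13 -0.21  1.99  0.39] 0.0000
(0.35, 0.08, 0.8) [0.187 0.174 0.33 ] [ 0.36 -0.4   1.25 -0.23  1.87  0.47] 0.0000
(0.38, 0.1, 0.75) [0.212 0.174 0.386] [ 0.39 -0.41  1.37 -0.24  1.77  0.52] 0.0000
[ 0.44 -0.26  2.17 -0.33  0.89  0.8 ] 9.691614728885345e-22
```

Smooth joint path with no flips. Playing it.

play_rows:
  steps: [0.034,0.03,0.03,0,0.054,0.058,0.055,0,0.075,0.092,0.084,0,0.097,0.123,0.134,0,0.109,0.132,0.167,0,0.12,0.141,0.199,0,0.149,0.159,0.255,0,0.187,0.174,0.3,0,0.212,0.174,0.35,0,0.212,0.174,0.386,0]

```text
time: 18.75
tool_pos: [0.3824, 0.1043, 0.7442]
tcp_rot: [2.166, 1.741, 0.432]
wrist_force: [0.7, 0.9, -1.5]
width: 0.092
grip_force: 51.8
```

Run:
```python
from sim import *
from workcell import bot
st(); s=bot.read_state(); R=Ro.from_rotvec(s["tcp_rot"])
print(R.inv().apply(np.array([.4926,.1643,.2564])-s["tool_pos"]).round(4),"need tool rot",(R.inv()*RT).as_rotvec().round(3))
```

```text
t 18.75 q [ 0.39  -0.399  1.37  -0.23   1.771  0.515] pos [0.382 0.104 0.744] z [ 0.431 -0.064 -0.9  ] need rot world [-0.028  0.015  0.012]
best q1 for dq2<0: -2.073
tool shift for dq2=-.1 [-0.0277 -0.0215 -0.0522]
tool shift for dq1=+.1 [ 0.0343 -0.0184 -0.0077]
[ 0.0669 -0.1272  0.4827] need tool rot [ 0.01  -0.022 -0.024]
```

play_rows:
  steps: [0.009,-0.016,0.06,0,0.017,-0.032,0.12,0,0.025,-0.048,0.18,0,0.034,-0.064,0.24,-0.01,0.042,-0.08,0.3,-0.02,0.05,-0.095,0.36,-0.024,0.058,-0.111,0.42,-0.024,0.064,-0.121,0.46,-0.024,0.067,-0.127,0.483,-0.024,0.067,-0.127,0.483,-0.024]

```text
time: 20.0
tool_pos: [0.4925, 0.1614, 0.2581]
tcp_rot: [2.145, 1.76, 0.424]
wrist_force: [0.2, -0.1, -0.8]
width: 0.092
grip_force: 51.7
```

Run:
```python
from sim import *
import cv2
from workcell import bot
st(); s=bot.read_state(); R=Ro.from_rotvec(s["tcp_rot"])
print(R.inv().apply(np.array([.4926,.1643,.2564])-s["tool_pos"]).round(4),"need tool rot",(R.inv()*RT).as_rotvec().round(3))
a=bot.read_camera("side")["pixels"];b=bot.read_camera("top")["pixels"]
cv2.imwrite("pics/side_f.png",a);cv2.imwrite("pics/top_f.png",b)
im=np.zeros((560,800,3),np.uint8)
im[:560,:480]=cv2.resize(a[120:260,130:250],None,fx=4,fy=4,interpolation=cv2.INTER_CUBIC)
im[:400,480:]=cv2.resize(b[115:215,180:260],None,fx=4,fy=4,interpolation=cv2.INTER_CUBIC)
cv2.imwrite("pics/f1.png",cv2.convertScaleAbs(im,alpha=1.5))
```

```text
t 20.0 q [ 0.42  -0.276  2.184 -0.314  0.872  0.775] pos [0.492 0.161 0.258] z [ 0.43  -0.067 -0.9  ] need rot world [-0.017  0.014 -0.006]
best q1 for dq2<0: -2.253
tool shift for dq2=-.1 [-0.0008  0.0202 -0.0476]
tool shift for dq1=+.1 [ 0.0441 -0.0251 -0.0112]
[ 0.0028 -0.0011  0.0014] need tool rot [ 0.01  -0.02  -0.003]
```

View pics/f1.png

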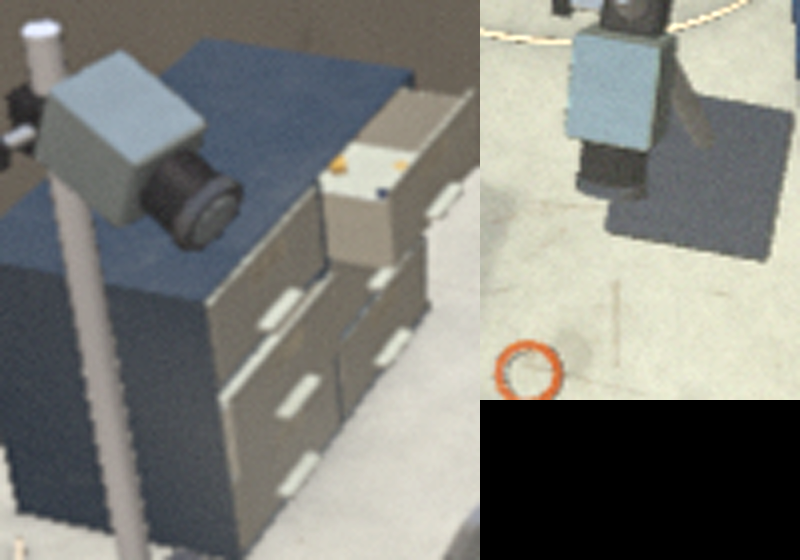

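This crop missed the phone; it shows the lens glass at (212,217), consistent with before. I'll crop around the projected focus instead.

Run:
```python
from sim import *
import cv2
a=cv2.imread("pics/side_f.png");b=cv2.imread("pics/top_f.png")
F=np.array([.4994,.1627,.239]); ps,pt=proj("side",F)[0],proj("top",F)[0]; print(ps,pt)
x,y=int(ps[0])-55,int(ps[1])-55; X,Y=int(pt[0])-32,int(pt[1])-75
im=np.zeros((600,800,3),np.uint8)
im[:550,:500]=cv2.resize(a[y:y+110,x:x+100],None,fx=5,fy=5,interpolation=cv2.INTER_CUBIC)
im[:600,500:]=cv2.resize(b[Y:Y+120,X:X+60],None,fx=5,fy=5,interpolation=cv2.INTER_CUBIC)
cv2.imwrite("pics/f2.png",cv2.convertScaleAbs(im,alpha=1.5)); print(x,y,X,Y)
# predicted phone corners
from workcell import bot
s=bot.read_state(); R=Ro.from_rotvec(s["tcp_rot"]); c=s["tool_pos"]+R.apply([0,0,.0187])
K=np.array([(sx*.069,.0045,sz*.0335) for sx,sz in((1,-1),(1,1),(-1,1),(-1,-1))])
W=c+R.apply(K); print("side",((proj("side",W)-[x,y]+.5)*5-.5).round(0).tolist()); print("top",((proj("top",W)-[X,Y]+.5)*5-.5+[500,0]).round(0).tolist())
```

```text
[263.27946421 241.86010738] [205.12407909 237.85847596]
208 186 173 162
side [[180.0, 302.0], [119.0, 408.0], [332.0, 216.0], [397.0, 112.0]]
top [[504.0, 375.0], [544.0, 317.0], [809.0, 361.0], [786.0, 422.0]]
```

View pics/f2.png

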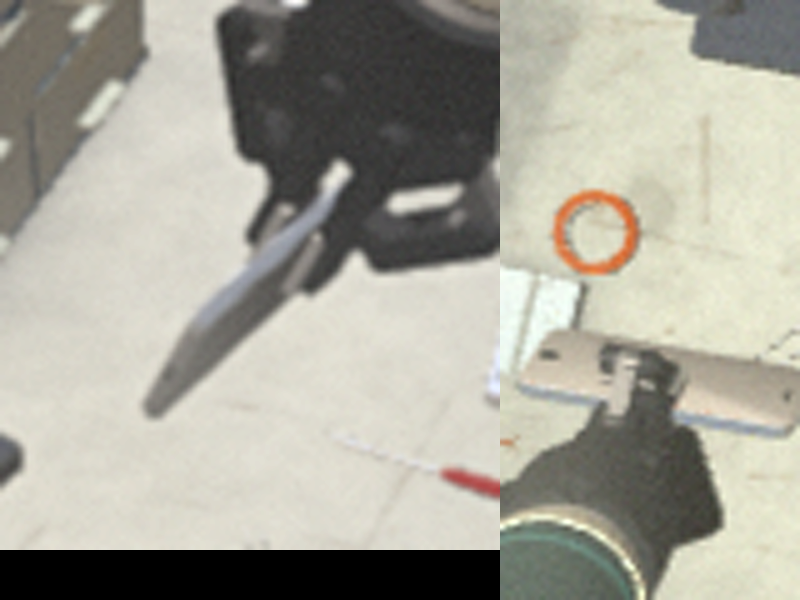

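The top part shows the phone's left end near (517–565, 330–385), about 10 px right of prediction, so it may sit a few mm towards tool -x. I'll take one last enlarged crop to measure that.

Run:
```python
from sim import *
import cv2
b=cv2.imread("pics/top_f.png")
im=cv2.resize(b[218:258,168:248],None,fx=10,fy=10,interpolation=cv2.INTER_CUBIC)
cv2.imwrite("pics/f3.png",cv2.convertScaleAbs(im,alpha=1.5))
from workcell import bot
s=bot.read_state(); R=Ro.from_rotvec(s["tcp_rot"]); c=s["tool_pos"]+R.apply([0,0,.0187])
for y in(.0045,-.0045):
    K=np.array([(sx*.069,y,sz*.0335) for sx,sz in((1,-1),(1,1),(-1,1),(-1,-1))])
    print(((proj("top",c+R.apply(K))-[168,218]+.5)*10-.5).round(0).tolist())
```

```text
[[59.0, 190.0], [139.0, 74.0], [668.0, 163.0], [623.0, 285.0]]
[[57.0, 223.0], [137.0, 105.0], [664.0, 193.0], [619.0, 317.0]]
```

View pics/f3.png

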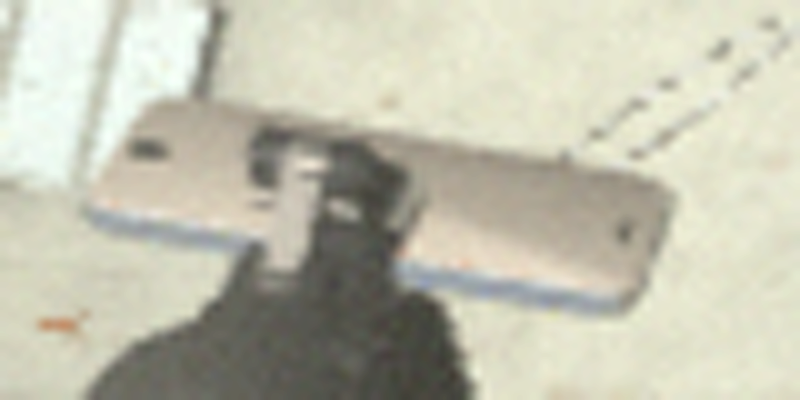

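The last crop shows the silver face:
- The bottom edge runs from (170,98) to (640,168).
- The top edge runs from (90,210) to (625,292).
- The left end is at about (120,152) and the right end at about (652,242).

Next I'll fit the phone centre with both views, relative to the fitted focus.

Run:
```python
from sim import *
from workcell import bot
s=bot.read_state(); R=Ro.from_rotvec(s["tcp_rot"]); c0=s["tool_pos"]+R.apply([0,0,.0187])
F=np.array([.4994,.1627,.2385])
tm=np.array([(.069,.0045,0),(-.069,.0045,0),(0,.0045,.0335),(0,.0045,-.0335)])
tpx=px([(120,152),(652,242),(405,133),(358,251)],10,168,218)
sm=np.array([(.066,0,-.0335),(.066,0,.032)]); spx=px([(195,327),(150,412)],5,208,186)
for w in((1,1),(1,0),(0,1)):
    def f(v):
        Q=R*Ro.from_rotvec([0,v[3],0]); c=c0+R.apply(v[:3])
        return np.r_[w[0]*(proj("top",c+Q.apply(tm))-tpx).ravel(),w[1]*(proj("side",c+Q.apply(sm))-spx).ravel(),1e-2*v[3]]
    r=least_squares(f,[0,0,0,0]); v=r.x
    print(w,"offset in tool axes",v.round(4),np.abs(r.fun).max().round(2),"move needed (tool)",R.inv().apply(F-c0-R.apply(v[:3])).round(4))
print("kinematic move",R.inv().apply(F-c0).round(4))
```

```text
(1, 1) offset in tool axes [-0.0026 -0.0043  0.0012 -0.0576] 1.57 move needed (tool) [ 0.0023 -0.0015  0.0041]
(1, 0) offset in tool axes [ 0.0015 -0.0182  0.0254  0.0232] 0.68 move needed (tool) [-0.0019  0.0124 -0.0201]
(0, 1) offset in tool axes [-0.0342  0.004   0.0384 -0.115 ] 0.0 move needed (tool) [ 0.0339 -0.0098 -0.0331]
kinematic move [-0.0003 -0.0059  0.0053]
```

The joint fit asks for only about (2, -3, 4) mm. I'll apply that, settle and check.

play_rows:
  steps: [0.001,-0.002,0.002,0,0.002,-0.003,0.004,0,0.002,-0.003,0.004,0,0.002,-0.003,0.004,0,0.002,-0.003,0.004,0,0.002,-0.003,0.004,0,0.002,-0.003,0.004,0,0.002,-0.003,0.004,0]

```text
time: 21.1
tool_pos: [0.4927, 0.1687, 0.2579]
tcp_rot: [2.134, 1.767, 0.436]
wrist_force: [-0.1, -0.3, -1.9]
width: 0.092
grip_force: 51.7
```

Run:
```python
from sim import *
from workcell import bot
s=bot.read_state(); R=Ro.from_rotvec(s["tcp_rot"]); c=s["tool_pos"]+R.apply([0,0,.0187])
print(c.round(4),(R.inv()*RT).as_rotvec().round(3),"to focus",R.inv().apply(np.array([.4994,.1627,.2385])-c).round(4),np.abs(s["joint_vel"]).max().round(4),s["time"],s["grip_force"])
```

```text
[0.5009 0.1675 0.2411] [ 0.017 -0.027  0.004] to focus [-0.0051 -0.0016  0.002 ] 0.0032 21.1 51.734737157821655
```

play_rows:
  steps: [-0.003,0,0.001,0,-0.003,0,0.001,0,-0.003,0,0.001,0,-0.003,0,0.001,0,-0.003,0,0.001,0,-0.003,0,0.001,0]

```text
time: 21.85
tool_pos: [0.4926, 0.1657, 0.2569]
tcp_rot: [2.134, 1.767, 0.436]
wrist_force: [-0.3, -0.1, -1.5]
width: 0.09
grip_force: 51.7
```

Run:
```python
from sim import *
from workcell import bot
s=bot.read_state(); R=Ro.from_rotvec(s["tcp_rot"]); c=s["tool_pos"]+R.apply([0,0,.0187])
print(c.round(4),(R.inv()*RT).as_rotvec().round(3),"to focus",R.inv().apply(np.array([.4994,.1627,.2385])-c).round(4),np.abs(s["joint_vel"]).max().round(4),s["time"],s["grip_force"])
```

```text
[0.5008 0.1646 0.2401] [ 0.017 -0.027  0.004] to focus [-0.0021 -0.0016  0.001 ] 0.0011 21.85 51.74007296562195
```

```bash
python3 -c "
from workcell import bot
print(bot.finish_job())"
```

```text
the job is handed in; nothing more can be done
None
```

The job is handed in, with the clamp knob on its end stop and the phone held still at the inspection camera; by my own measurements its centre is about 2–4 mm from the focus, the face about 1° off square and the long edges about 1.5° off level.

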